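# Load the spare battery pack and start charging it

### The arm

A 7-joint arm with a two-finger parallel gripper is mounted at the origin on the work surface. World frame = base frame: x ahead of the robot, y to its left, z up, the work surface at z = 0. Lengths are in m, angles in degrees, forces in N, time in s.
With the tool pointing down it reaches from about 0.35 to 0.775 m from the base axis. Payload 3.1 kg.
Tool frame: the origin (TCP) lies on the centre line of the jaws, within the pads' length; the fingertips stand 17 mm ahead of it and the grasp point (between the pads) lies 2 mm behind it (robot.tip_reach is the distance from the TCP to the fingertips, in m); z points along the fingers, y is the line along which they close (so a half turn about z gives the same grasp; the last joint's range is limited). The gripper opens to 85 mm and grips with 20 to 120 N. Pads are 22 mm wide; open, the fingers measure 114 mm over their backs; the gripper's body (76 mm by 85 mm) begins 54 mm behind the grasp point. The pads swing forward as they close: fully open they stand 13 mm farther back than shut.
Start: joints at [-65.586, 17.813, 0.802, 86.603, -0.252, 75.585, -1.558], TCP at [0.248, 0.491, 0.209] pointing down, gripper open.
Joint ranges: [-154.91, 154.91], [-16.99, 109.72], [-72.82, 74.43], [7.12, 147.25], [-82.49, 262.49], [11.32, 116.49], [-174.64, 174.64]. Speed limits (degrees/s): [159.86, 159.86, 180, 180, 180, 180, 180].

### API

Orientations are given as [roll, pitch, yaw] about the fixed x, y, z axes, in that order (R = Rz(yaw) Ry(pitch) Rx(roll)).
In Python, from station import robot, fingers, vision, workorder, recognise gives the robot as it stands. Calls block until the motion is done:
- robot.move_to(position, orientation): joint-space move of the TCP to a pose.
- robot.line_to(position, orientation=None, velocity=0.15, f_stop=None): straight line of the TCP; orientation=None keeps the orientation; velocity is the mean speed in m/s. With f_stop (N) it stops when the force on the tool has changed by that much, and returns True; else False.
- robot.move_j(angles): joint-space move.
- fingers.gripper_to(opening, force=None): opening from 0.0 (shut) to 1.0 (fully open); force is the grip in N (None keeps the last); returns when the fingers have stopped.
- robot.pause(seconds).
- robot.inverse_kinematics(position, orientation): joint angles nearest the present ones, or None.
- vision.grab_frame(name): name is "side" or "top"; returns the picture (480x640x3 uint8, red, green, blue); there is no depth.
- vision.calibration(name): a dict with "mtx" (3x3 intrinsics, pixels), "extrinsics" (4x4, takes a point from world to camera coordinates). Camera axes: x right, y up, looking along -z (the intrinsics and any distortion apply to the point x, -y, -z); pixel columns grow to the right and rows downward; lengths in m; the calibration is good to about 2 mm. A picture is of the moment at which its call begins. calibration takes no time and is no camera call.
A pose or a line that the arm cannot do raises robot.PlanningError and nothing moves.
- workorder.close_job(): hands the job in; it is judged then, once.
Trained networks look in the newest picture that a camera, given by its name, has taken for a name from the list of things; names that differ only in an ending like _2 or _b are one class to them, and where a whole thing is asked for, a point or a joint stands for the part that bears it (a point fixed in the world has none). Each returns a list of dicts, best first, with "p" (0 to 1); they miss things now and then, are a little off and sometimes report something else, mostly with a low value. They report only what shows in the picture. A call takes as long as a camera call. They do not tell look-alikes from the thing itself.
- recognise(label, camera): "rect" ([centre column, centre row, width, height] in pixels, round what is visible of it).
Readings, each from a call of its own:
- robot.current_time_s(): time.
- robot.current_joint_positions(): joint angles.
- robot.current_dq(): joint speeds.
- robot.current_joint_torque(): joint torques, N m.
- robot.current_tool_pos(): TCP position.
- robot.current_eef_rot(): TCP orientation.
- robot.current_contact_force(): force on the tool from outside, world axes, zero at the start.
- robot.current_torque(): the same for the moment, N m.
- robot.current_finger_gap(): opening from 0.0 (shut) to 1.0 (fully open).
- robot.current_gripper_force(): force on a finger pad.
Only numpy, scipy, OpenCV 4.12 (cv2) and the standard library are available. Lean on these libraries where they do the work, as an engineer would, in place of code of your own. Each camera call takes 0.05 s, during which the arm holds its last target. There are 200 camera calls.

### The job

Take the spare battery pack from the plywood stand, set it down upright on the rubber mat and let go, take it again by its two ends, and lower it gently, without dropping it, into the one empty charging bay so that it sits flat on the bay's floor. Then press these keys one at a time, each fully down and let up again before the next: first the small round key in front of the bay you have just filled, then the long bar key on the panel, then the large round key on the panel. Press no key before the pack is in its bay, never press any other key, and leave the other packs and everything else on the bench where they are.

Things in the scene. Friction and masses are not known exactly. Their poses are not given: they have to be found in the camera images.
- dock: the charging dock: dark steel base plate 190 x 280 x 12 carrying the three bays in a row along its y. Origin: on the bench, under the middle bay; its x points to the back of the bays, away from their keys.
- bay_a: one of three alike bays (order on the dock varies; 85 mm apart). Origin: underside centre, 12 mm above the bench; its x points away from its key. Floor 8 mm above the origin. Side walls at y = +/-24.3 to 30.3 mm, 58 long, 70 mm high (18 mm above a seated pack): no finger fits beside a pack's long sides.
- bay_b: like bay_a. In every bay the ends (+x, -x) are open but for lips at x = +/-34.2 to 38.2 mm, 13 mm above the origin. A pack seats flat on the floor between lips and walls (about 2 mm play all round), long axis along the bay's x, and can be held there by its two 44 mm wide ends.
- bay_c: like bay_a. Each bay's own key lies in front of it, at x = -92 mm. The bay with no pack in it is the empty one.
- pack_1: battery pack, a plain black rectangular block 64 (its x) x 44 (its y) x 44 high, 0.25 to 0.5 kg, grey plate on top; symmetrical, either way round is the same. Origin: centre of its underside. The three packs are identical: two stand in bays at the start, one (the spare) in the plywood stand.
- pack_2: like pack_1.
- pack_3: like pack_1; at the start it is the spare in the plywood stand.
- stand: fixed plywood spares stand. Origin: on the bench, centre. Floor plate 92 (x) x 56 (y) x 6 mm; the spare stands on it, long axis along x. End walls at x = +/-35.5 to 45.5 mm, 54 mm high (4 mm above the pack), cover the pack's ends; its long sides are open, so it can only be taken by them (44 mm apart).
- mat: grey rubber mat fixed on the bench, 100 (x) x 140 (y) x 3 mm, free for setting things down. Origin: underside centre.
- panel: the control panel, a low grey box 200 (x) x 80 (y) x 30 high fixed on the bench, three white spring keys on its top. Origin: underside centre.
- bay_a_key_top (a point): top centre of the small round key (18 mm across) that belongs to bay_a; sits 31 mm above the bench when up and stands 9 mm out of its 36 mm square black housing; pressed straight down.  The point moves with the key: 6 mm of travel, springs back; about 0.6 N to start it, about 5 N fully down.
- bay_b_key_top (a point): top centre of the small round key (18 mm across) that belongs to bay_b; sits 31 mm above the bench when up and stands 9 mm out of its 36 mm square black housing; pressed straight down.  The point moves with the key: 6 mm of travel, springs back; about 0.6 N to start it, about 5 N fully down.
- bay_c_key_top (a point): top centre of the small round key (18 mm across) that belongs to bay_c; sits 31 mm above the bench when up and stands 9 mm out of its 36 mm square black housing; pressed straight down.  The point moves with the key: 6 mm of travel, springs back; about 0.6 N to start it, about 5 N fully down.
- bar_key_top (a point): top centre of the long bar key (12 x 40 mm, long side across the panel) on the panel; top 49 mm above the bench when up, 9 mm out of its 44 x 54 mm black block. The three blocks stand in any order in a row along the panel's x, 60 mm apart. The point moves with the key: 6 mm of travel, springs back; about 0.6 N to start it, about 5 N fully down.
- round_key_top (a point): top centre of the large round key (26 mm across) on the panel; top 49 mm above the bench when up, 9 mm out of its 44 x 54 mm black block. The three blocks stand in any order in a row along the panel's x, 60 mm apart. The point moves with the key: 6 mm of travel, springs back; about 0.6 N to start it, about 5 N fully down.
- square_key_top (a point): top centre of the square key (24 x 24 mm) on the panel; top 49 mm above the bench when up, 9 mm out of its 44 x 54 mm black block. The three blocks stand in any order in a row along the panel's x, 60 mm apart. The point moves with the key: 6 mm of travel, springs back; about 0.6 N to start it, about 5 N fully down.
- jar: glass jar with steel lid, 48 across, 70 high, left of the dock; bystander. Origin: underside centre.
- file: flat file with wooden handle, 255 long, 24 high, lying right of the panel along its x; bystander. Origin: underside, near the middle.
- sanding_block: cork sanding block 80 x 50 x 26; bystander. Origin: underside centre.
- screwdriver: screwdriver lying on the bench, 190 long, handle about 30 thick, behind the dock; bystander.
- offcut: dark wood offcut 60 x 34 x 18 beside the mat; bystander. Origin: underside centre.
Mind the look-alikes: they are no part of the job. Several things have the shape of the mat; the one meant has the colours described above. What is shaped like the pack_3 but blue is not meant.

How it is judged (in metres and radians):
On the way, in this order (a step that is already met when the one before it is completed fails the run):
1. the spare pack stands upright on the rubber mat, let go (x of pack_3 in the frame of mat between -0.05 and 0.05 m and y of pack_3 in the frame of mat between -0.07 and 0.07 m and z of pack_3 in the frame of mat below 0.006 m and angle between pack_3's own z axis and vertical below 0.1 rad and contact force between the fingers and pack_3 below 0.2 N), for 0.2 s.
2. the spare pack sits flat in the empty bay, let go (x of pack_3 in the frame of bay_c between -0.005 and 0.005 m and y of pack_3 in the frame of bay_c between -0.005 and 0.005 m and z of pack_3 in the frame of bay_c between 0.006 and 0.0105 m and angle between pack_3's own z axis and vertical below 0.08 rad and angle between the x axis of pack_3 and the x axis of bay_c, either way round below 0.1 rad and contact force between the fingers and pack_3 below 0.2 N), for 0.2 s.
3. the key of that bay is pressed (70 % of its travel or more) (distance of bay_c_key_top from where it was at the start of the episode above 0.0042 m), for 0.05 s.
4. then the long bar key is pressed (distance of bar_key_top from where it was at the start of the episode above 0.0042 m), for 0.05 s.
5. then the large round key on the panel is pressed (distance of round_key_top from where it was at the start of the episode above 0.0042 m), for 0.05 s.
At the end, for the whole second after the job is handed in: The spare pack sits flat, let go and at rest, in the bay that was empty (within 5 mm, on its floor within 2.5 mm, upright), the other two packs sit in their bays likewise, and all six keys are up again (less than 1.5 mm down) (all of step 2 and linear speed of pack_3 below 0.01 m/s and x of pack_1 in the frame of bay_a between -0.005 and 0.005 m and y of pack_1 in the frame of bay_a between -0.005 and 0.005 m and z of pack_1 in the frame of bay_a between 0.006 and 0.0105 m and angle between each of pack_1, pack_2's own z axis and vertical below 0.08 rad and angle between the x axis of pack_1 and the x axis of bay_a, either way round below 0.1 rad and x of pack_2 in the frame of bay_b between -0.005 and 0.005 m and y of pack_2 in the frame of bay_b between -0.005 and 0.005 m and z of pack_2 in the frame of bay_b between 0.006 and 0.0105 m and angle between the x axis of pack_2 and the x axis of bay_b, either way round below 0.1 rad and distance of each of bay_c_key_top, bar_key_top, round_key_top, bay_a_key_top, bay_b_key_top, square_key_top from where it was at the start of the episode below 0.0015 m); the robot touches nothing.
It fails at once if another key (another bay's, or the square one) is pressed more than 3 mm (distance of any of bay_a_key_top, bay_b_key_top, square_key_top from where it was at the start of the episode above 0.003 m).
It fails at once if a key is pressed while the spare pack is not seated in the bay (distance of any of bay_c_key_top, bar_key_top, round_key_top from where it was at the start of the episode above 0.003 m and not (x of pack_3 in the frame of bay_c between -0.005 and 0.005 m and y of pack_3 in the frame of bay_c between -0.005 and 0.005 m and z of pack_3 in the frame of bay_c between 0.006 and 0.0105 m and angle between pack_3's own z axis and vertical below 0.08 rad and angle between the x axis of pack_3 and the x axis of bay_c, either way round below 0.1 rad)).
It fails at once if two keys are down at once (distance of each of bay_c_key_top, bar_key_top from where it was at the start of the episode above 0.002 m or distance of each of bay_c_key_top, round_key_top from where it was at the start of the episode above 0.002 m or distance of each of bar_key_top, round_key_top from where it was at the start of the episode above 0.002 m).
It fails at once if the spare pack is dropped (moves faster than 0.45 m/s, held by nothing) (linear speed of pack_3 above 0.45 m/s and contact force between the fingers and pack_3 below 0.2 N).
It fails at once if another pack is moved more than 15 mm, or a bystander more than 30 mm (distance of any of pack_1, pack_2 from where it was at the start of the episode above 0.015 m or distance of any of jar, file, sanding_block, screwdriver, offcut from where it was at the start of the episode above 0.03 m).
It also fails if it takes over 72 s, if anything falls off the work surface, if the arm or the gripper's body presses on something with over 40 N, if the wrist force passes 120 N, or if a joint passes its speed limit or range.

## Working session

There is one attempt and no reset: what is moved stays moved. The work goes in short steps, each a Python script; the robot and the scene stay as the last script left them, time stands still between calls to the robot, and variables do not carry over. Pictures are saved under pics/ and viewed, at most 10 in all, crops included, and the job is handed in when it is done.

```bash
ls; mkdir -p pics; python3 - <<'E'
from station import robot, fingers, vision, workorder, recognise
import cv2
for n in ("top","side"):
    im=vision.grab_frame(n); cv2.imwrite(f"pics/{n}0.png",im[:,:,::-1])
    c=vision.calibration(n); print(n,c)
    for l in ("dock","bay_a","pack_1","stand","mat","panel","bay_a_key_top","bar_key_top","round_key_top","square_key_top","jar","offcut"):
        print(l,[(round(d["p"],2),[round(float(v)) for v in d["rect"]]) for d in recognise(l,n)])
E
```

```text
pics
top {'mtx': array([[516.00426707,   0.        , 323.05954835],
       [  0.        , 516.00426707, 237.70606472],
       [  0.        ,   0.        ,   1.        ]]), 'extrinsics': array([[ 0.01696566, -0.99953214, -0.02544929,  0.0369527 ],
       [ 0.99502534,  0.01437923,  0.09857892, -0.50093059],
       [-0.09816686, -0.02699514,  0.99480376, -1.24747953],
       [ 0.        ,  0.        ,  0.        ,  1.        ]])}
dock [(0.94, [329, 201, 116, 85])]
bay_a [(0.89, [360, 194, 24, 60]), (0.75, [354, 127, 70, 15]), (0.64, [327, 197, 28, 58])]
pack_1 [(0.7, [326, 185, 24, 30]), (0.67, [360, 181, 23, 30]), (0.65, [185, 263, 26, 28]), (0.57, [332, 224, 3, 7])]
stand [(0.64, [184, 263, 38, 44])]
mat [(0.75, [328, 265, 62, 43]), (0.72, [212, 351, 59, 52]), (0.68, [403, 295, 59, 50])]
panel [(0.64, [488, 235, 48, 82])]
bay_a_key_top [(0.32, [254, 204, 20, 27])]
bar_key_top [(0.45, [292, 206, 27, 58]), (0.38, [328, 199, 27, 64])]
round_key_top [(0.67, [492, 235, 8, 12])]
square_key_top []
jar [(0.8, [255, 201, 22, 26]), (0.49, [365, 218, 8, 5]), (0.29, [495, 208, 20, 7])]
offcut [(
[... 476 characters left out ...]
9, 65, 74])]
bay_a [(0.89, [285, 247, 51, 33]), (0.6, [280, 272, 54, 29]), (0.58, [286, 228, 46, 29]), (0.36, [271, 246, 24, 15])]
pack_1 [(0.66, [345, 417, 35, 32]), (0.57, [316, 368, 31, 29]), (0.53, [272, 245, 20, 17]), (0.5, [274, 224, 22, 13]), (0.31, [337, 266, 41, 40])]
stand [(0.68, [317, 364, 42, 36]), (0.4, [281, 258, 69, 81])]
mat [(0.87, [363, 221, 42, 38]), (0.84, [336, 267, 41, 41]), (0.8, [402, 360, 49, 48])]
panel [(0.92, [329, 170, 59, 30])]
bay_a_key_top []
bar_key_top [(0.17, [286, 228, 44, 29])]
round_key_top [(0.41, [327, 165, 7, 7])]
square_key_top [(0.49, [346, 168, 5, 8]), (0.42, [275, 227, 23, 17])]
jar [(0.93, [272, 301, 17, 24])]
offcut [(0.83, [349, 319, 25, 17])]
```

```bash
python3 - <<'E'
import cv2
im=cv2.imread("pics/top0.png"); cv2.imwrite("pics/top0c.png",cv2.resize(im[100:400,150:550],(800,600),interpolation=cv2.INTER_CUBIC))
im=cv2.imread("pics/side0.png"); cv2.imwrite("pics/side0c.png",cv2.resize(im[145:445,180:500],(640,600),interpolation=cv2.INTER_CUBIC))
E
```

```text
(no output)
```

View pics/top0c.png

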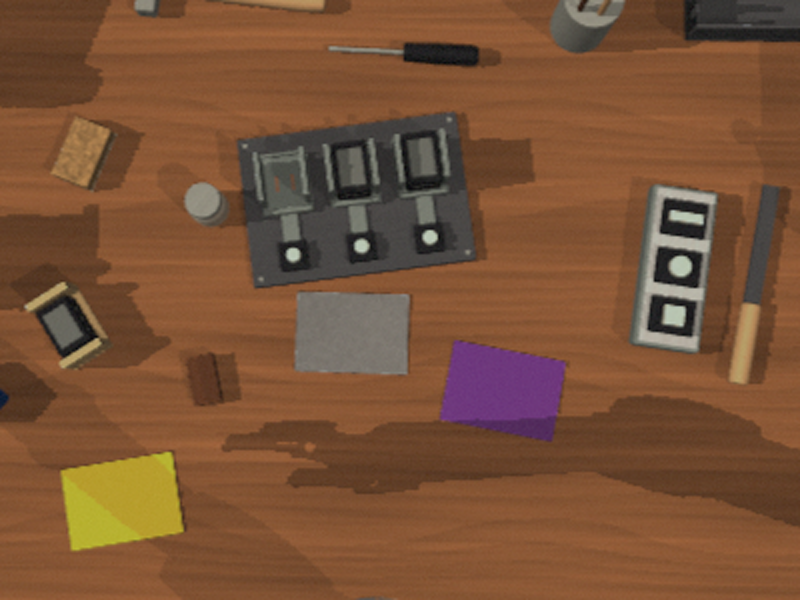

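View pics/side0c.png

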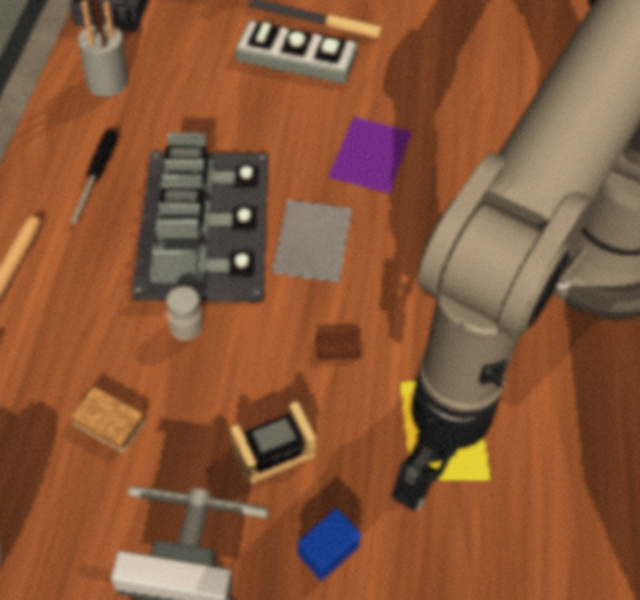

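The candidates, in full top-view pixels:
- **Mat:** grey (326,266), purple (401,295) and yellow (211,351). The grey one fits.
- **Spare pack:** the black one in the stand at (184,263). The blue block at the left edge is a look-alike.
- **Empty bay:** the left one (292,190), with its key at (296,227). The other two bays show packs.
- **Panel keys:** bar (493,208), round (490,233), square (487,257).

Next I'll measure positions.

```bash
cat > h.py <<'E'
from station import robot, fingers, vision, workorder, recognise
import cv2, numpy as np
def ray(cam,u,v,z):
    c=vision.calibration(cam); K,E=c["mtx"],c["extrinsics"]; R,t=E[:3,:3],E[:3,3]
    d=R.T@np.array([(u-K[0,2])/K[0,0],-(v-K[1,2])/K[1,1],-1]); o=-R.T@t
    return o+d*(z-o[2])/d[2]
def proj(cam,p):
    c=vision.calibration(cam); K,E=c["mtx"],c["extrinsics"]; q=E[:3,:3]@np.array(p)+E[:3,3]
    return np.array([K[0,0]*q[0]/-q[2]+K[0,2],-K[1,1]*q[1]/-q[2]+K[1,2]])
S=8
def blob(im,u,v,r,fn):
    """fn(hsv)->mask on upsampled patch; returns minAreaRect corners & centroid (full px) of the blob nearest centre"""
    x0,y0=int(u-r),int(v-r); p=im[y0:int(v+r)+1,x0:int(u+r)+1]
    p=cv2.resize(p,None,fx=S,fy=S,interpolation=cv2.INTER_CUBIC)
    m=fn(cv2.cvtColor(p,cv2.COLOR_RGB2HSV).astype(int)).astype(np.uint8)
    cs,_=cv2.findContours(m,cv2.RETR_EXTERNAL,cv2.CHAIN_APPROX_NONE)
    cs=[c for c in cs if cv2.contourArea(c)>60]
    c=min(cs,key=lambda c:-cv2.pointPolygonTest(c,(p.shape[1]/2,p.shape[0]/2),True))
    M=cv2.moments(c); f=lambda a:(np.array(a)+.5)/S-.5+[x0,y0]
    return f([M['m10']/M['m00'],M['m01']/M['m00']]), f(c[:,0,:]), f(cv2.boxPoints(cv2.minAreaRect(c)))
E
python3 - <<'E'
from h import *
np.set_printoptions(precision=4,suppress=True)
im={n:cv2.imread(f"pics/{n}0.png")[:,:,::-1] for n in("top","side")}
white=lambda h:(h[...,2]>165)&(h[...,1]<70)
f=lambda cx,cy:(150+cx/2,100+cy/2); g=lambda cx,cy:(180+cx/2,145+cy/2)
T={"kc":(f(293,254),g(241,261),.031),"kmid":(f(361,246),g(244,215),.031),"kright":(f(430,237),g(246,173),.031),
"bar":(f(686,217),g(264,35),.049),"round":(f(680,266),g(297,40),.049),"sq":(f(674,315),g(331,46),.049)}
for k,(a,b,z) in T.items():
    out=[]
    for n,uv in(("top",a),("side",b)):
        try:
            c,pts,box=blob(im[n],*uv,10,white); out+=[ray(n,*c,z)[:2], c, cv2.contourArea((pts*8).astype(np.int32))/64]
        except Exception as e: out+=[str(e)]
    print(k,*out)
# minarearects in world coordinates
def wrect(n,uv,r,fn,z):
    c,pts,box=blob(im[n],*uv,r,fn); w=np.array([ray(n,*p,z)[:2] for p in pts]).astype(np.float32)
    print(n,cv2.minAreaRect(w*1000))
grey=lambda h:(h[...,1]<75)&(h[...,2]>60)
hs=lambda n,u,v:print(n,(u,v),cv2.cvtColor(im[n][int(v)-1:int(v)+2,int(u)-1:int(u)+2],cv2.COLOR_RGB2HSV).reshape(-1,3).mean(0))
for p in[(352,333),(66,325),(45,325),(350,250),(352,168),(285,180),(320,250),(47,297),(150,250)]: hs("top",*f(*p))
for a in(("top",f(352,333),40,grey,.003),("side",g(313,241),30,grey,.003),("top",f(66,325),12,grey,.05),("side",g(276,437),20,grey,.05),("top",f(352,165),12,grey,.064),("top",f(424,158),12,grey,.064)):
    try: wrect(*a)
    except Exception as e: print(e)
E
```

```text
kc [0.5257 0.1115] [296.1085 226.8139] 28.6171875 [0.5255 0.1127] [300.3891 274.7229] 25.2265625
kmid [0.5375 0.0276] [330.2659 222.543 ] 28.8984375 [0.5375 0.029 ] [301.5793 251.9505] 22.265625
kright [ 0.5498 -0.0566] [364.5691 218.0276] 30.6796875 [ 0.5498 -0.0551] [302.6352 230.6521] 20.6015625
bar [ 0.5755 -0.3647] [492.941  208.1618] 62.53125 [ 0.5757 -0.3631] [311.2586 160.4696] 28.3359375
round [ 0.516  -0.3565] [489.8952 232.6237] 74.8125 [ 0.5161 -0.3543] [327.8822 163.9491] 32.796875
sq [ 0.4568 -0.3482] [486.7546 257.1919] 84.2578125 [ 0.4571 -0.346 ] [344.5805 167.3729] 37.484375
top (326.0, 266.5) [ 16.6667  26.4444 123.2222]
top (183.0, 262.5) [ 26.6667  24.7778 105.1111]
top (172.5, 262.5) [60.3333 42.3333 56.7778]
top (325.0, 225.0) [107.      19.7778  37.8889]
top (326.0, 184.0) [27.4444 26.3333 99.    ]
top (292.5, 190.0) [38.8889 21.5556 77.4444]
top (310.0, 225.0) [29.2222 15.8889 66.3333]
top (173.5, 248.5) [ 20.6667 109.3333 179.8889]
top (225.0, 225.0) [ 11.7778 155.2222 136.7778]
top ((431.93316650390625, 37.987098693847656), (140.8314666748047, 100.4346694946289), 89.19947052001953)
side ((432.36090087890625, 37.17177963256836), (139.4434051513672, 97.74394989013672), 89.03255462646484)
time passes only in moves, steps and waits
side ((432.6742248535156, 385.6689758300781), (48.36887741088867, 33.80587387084961), 33.345664978027344)
top ((629.1600952148438, 40.8139533996582), (48.1196403503418, 31.364822387695312), 8.068285942077637)
top ((641.9459228515625, -44.457366943359375), (47.78142166137695, 31.165428161621094), 8.351691246032715)
```

```bash
python3 - <<'E'
from h import *
im=cv2.imread("pics/top0.png")
a=cv2.resize(im[170:370,40:240],(400,400),interpolation=cv2.INTER_CUBIC)
b=cv2.resize(im[160:290,270:400],(400,400),interpolation=cv2.INTER_CUBIC)
cv2.imwrite("pics/conf.png",np.hstack([a,b]))
rgb=im[:,:,::-1]
for t in (70,80,90):
    try:
        c,pts,box=blob(rgb,183,262.5,11,lambda h:(h[...,1]<85)&(h[...,2]>t))
        print(t,ray("top",*c,.05),cv2.minAreaRect(np.array([ray("top",*p,.05)[:2]*1000 for p in pts]).astype(np.float32)))
    except Exception as e: print(repr(e))
print(robot.current_time_s(),robot.current_eef_rot(),robot.current_tool_pos())
for p,ys in(((.433,.386,.036),(33.3,-146.7)),((.432,.038,.04),(8.2,-171.8,98.2,-81.8)),((.617,.125,.047),(98.2,-81.8)),((.5755,-.364,.035),(-8,82,-98))):
    for y in ys: print(p,y,robot.inverse_kinematics(list(p),[180,0,y]))
E
```

```text
70 [0.43209517 0.3877138  0.05      ] ((432.3271789550781, 387.93035888671875), (47.694541931152344, 31.680593490600586), 34.38261795043945)
80 [0.4321201  0.38776425 0.05      ] ((432.22344970703125, 387.94268798828125), (46.67448425292969, 30.483247756958008), 34.044342041015625)
90 [0.43212912 0.38777916 0.05      ] ((432.0655212402344, 387.7818603515625), (45.40279006958008, 29.044326782226562), 33.6712646484375)
1.3 [-1.79997426e+02  2.30327443e-04  1.53203678e+02] [0.24796408 0.49092916 0.20868311]
(0.433, 0.386, 0.036) 33.3 [-60.29872481  31.24283445  23.81794814  95.41270363 -14.56013654
  56.4251007  -88.14757646]
(0.433, 0.386, 0.036) -146.7 [-40.98650515  29.90745936  -3.36202237  94.58845418   2.03175284
  55.56353112  78.24908762]
(0.432, 0.038, 0.04) 8.2 [-39.08060448  17.31897444  37.84170808 118.04461478 -14.00814174
  48.97954391 -75.01992587]
(0.432, 0.038, 0.04) -171.8 [-26.38079579  15.51938031  22.39181744 117.6325508   -7.85394744
  48.23613939  98.72086105]
(0.432, 0.038, 0.04) 98.2 [-33.26414767  16.30094055  30.66887613 117.86189399 -11.01213801
  48.54804518  11.92427391]
(0.432, 0.038, 0.04) -81.8 [ -58.44015932   26.09919439   64.91982583  118.55226171  -29.66006837
   53.6281169  -149.10633556]
(0.617, 0.125, 0.047) 98.2 [-30.53651537  36.19451919  26.95482033  86.25779323 -17.68218891
  61.7979865    8.54409942]
(0.617, 0.125, 0.047) -81.8 [-10.21164734  34.30935175  -4.22449583  85.31904876   2.73518611
  60.47215507 173.148081  ]
(0.5755, -0.364, 0.035) -8 [ -1.43238232  54.61389052  62.52928825  77.76471588 -48.24903249
  75.82918258 -36.01281988]
(0.5755, -0.364, 0.035) 82 [ -0.97369667  53.92390263  61.17313647  77.7451769  -47.09257287
  75.17715499  53.35036644]
(0.5755, -0.364, 0.035) -98 [  -1.96607462   55.47966665   64.18031462   77.78729292  -49.66396516
   76.65281151 -125.24746448]
```

View pics/conf.png

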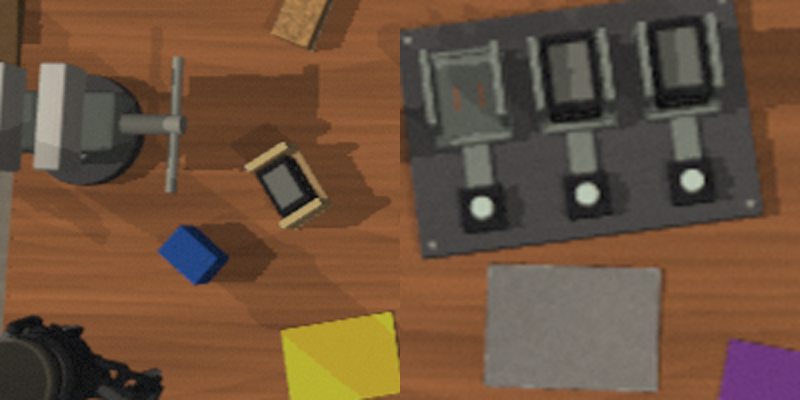

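The crop confirms the black spare in the plywood stand, the grey mat at (326,266) and the empty left bay. I'll triangulate the vise handle, then pick up the pack.

```bash
cat >> h.py <<'E'
D=[180,0]
def log(s): print(s,round(robot.current_time_s(),1),np.round(robot.current_tool_pos(),4),round(robot.current_eef_rot()[2],1),"gap",round(robot.current_finger_gap(),3),"F",np.round(robot.current_contact_force(),1),"g",np.round(robot.current_gripper_force(),1))
E
python3 - <<'E'
from h import *
def P(n): 
    c=vision.calibration(n);return c["mtx"]@np.diag([1,-1,-1.])@c["extrinsics"][:3]
a=np.array([[129,199],[126,265.]]).T; b=np.array([[245,390],[312,401.]]).T
X=cv2.triangulatePoints(P("top"),P("side"),a,b); print("handle",np.round((X[:3]/X[3]).T,3), np.round(proj("side",(X[:3]/X[3])[:,0])))
r=[180,0,-146.3]
robot.line_to([.33,.40,.21],velocity=.2)
robot.move_to([.4324,.387,.13],r); log("above")
robot.line_to([.4324,.387,.036],velocity=.1,f_stop=6); log("down")
fingers.gripper_to(0.0,60); log("grip")
robot.line_to([.4324,.387,.060],velocity=.06); log("lift")
robot.line_to([.4324,.387,.20],velocity=.15); log("up")
E
```

```text
handle [[0.58  0.504 0.096]
 [0.423 0.504 0.093]] [245. 390.]
above 3.1 [0.4313 0.3885 0.1301] -146.2 gap 0.997 F [ 0.2  0.5 -0.4] g 0.0
down 4.2 [0.433  0.3875 0.0368] -146.3 gap 0.999 F [0.2 0.3 0.2] g 0.0
grip 5.0 [0.4324 0.387  0.036 ] -146.3 gap -0.005 F [0.3 0.4 0.4] g 0.0
lift 5.6 [0.4326 0.3872 0.0605] -146.3 gap 0.001 F [ 0.3  0.2 -0.4] g 0.0
up 6.6 [0.4318 0.3864 0.1987] -146.3 gap 0.001 F [ 0.8 -0.2 -0.3] g 0.0
```

```bash
python3 - <<'E'
from h import *
im=[vision.grab_frame(n)[:,:,::-1] for n in("top","side")]
a=cv2.resize(im[0][200:320,124:244],(400,400),interpolation=cv2.INTER_CUBIC)
b=cv2.resize(im[1][270:430,240:400],(400,400),interpolation=cv2.INTER_CUBIC)
cv2.imwrite("pics/miss.png",np.hstack([a,b])); log("")
E
```

```text
6.7 [0.4318 0.3864 0.1985] -146.3 gap 0.001 F [-0.4 -0.4  0. ] g 0.0
```

View pics/miss.png

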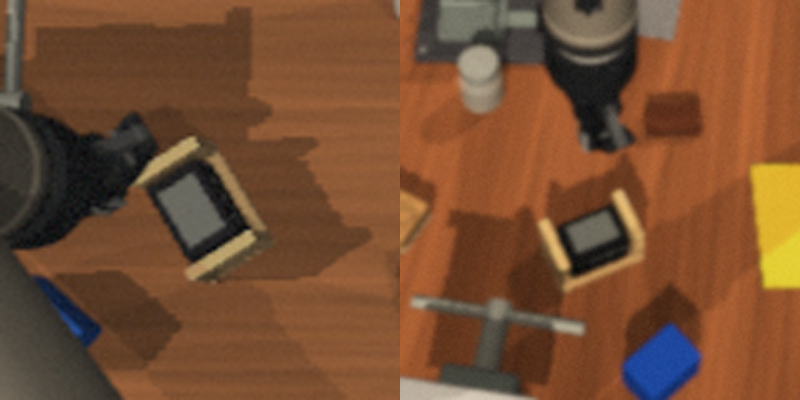

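```bash
python3 - <<'E'
from h import *
print(robot.tip_reach, robot.current_eef_rot())
p=np.array(robot.current_tool_pos()); ims=[]
for n,(y0,x0,s) in(("top",(200,90,140)),("side",(230,230,140))):
    im=vision.grab_frame(n)[y0:y0+s,x0:x0+s,::-1]
    k=400/s; im=cv2.resize(im,(400,400),interpolation=cv2.INTER_CUBIC)
    for d,c in((-.1,(0,255,0)),(0,(0,0,255)),(.017,(255,255,0))):
        u=(proj(n,p-[0,0,d])-[x0,y0])*k; cv2.drawMarker(im,tuple(int(v) for v in u),c,cv2.MARKER_CROSS,14,1)
    ims.append(im)
cv2.imwrite("pics/ov.png",np.hstack(ims))
E
```

```text
0.017 [-1.79971146e+02 -1.62788826e-01 -1.46299317e+02]
```

View pics/ov.png

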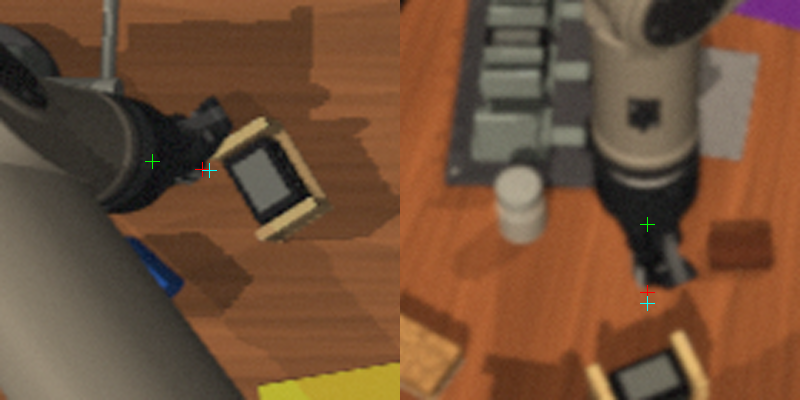

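```bash
python3 - <<'E'
from h import *
ims=[]
def shot():
    r=[]
    for n,(y0,x0,s) in(("top",(225,130,60)),("side",(290,280,60))):
        r.append(cv2.resize(vision.grab_frame(n)[y0:y0+s,x0:x0+s,::-1],(300,300),interpolation=cv2.INTER_CUBIC))
    ims.append(np.hstack(r))
log("now");shot(); fingers.gripper_to(1.0,60); log("1.0"); shot()
cv2.imwrite("pics/grip.png",np.vstack(ims))
E
```

```text
now 6.8 [0.432  0.3866 0.1989] -146.3 gap 0.004 F [-0.   0.4  0.1] g 0.0
1.0 7.7 [0.4324 0.387  0.2   ] -146.3 gap 1.005 F [ 0.8  0.1 -0.3] g 0.0
```

View pics/grip.png

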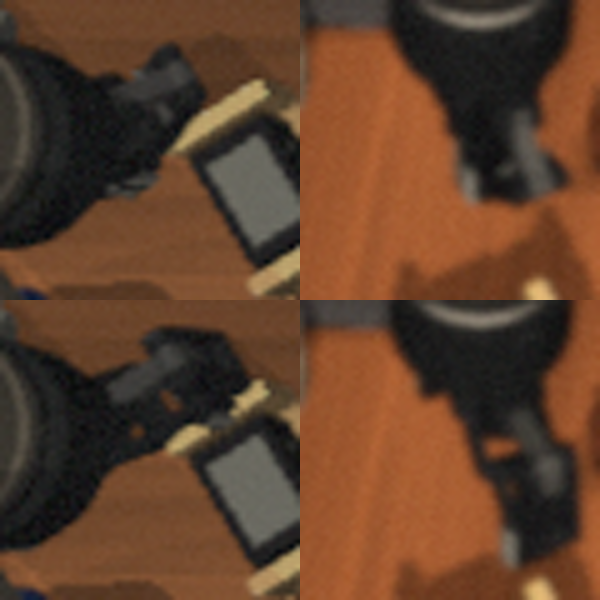

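```bash
python3 - <<'E'
from h import *
robot.move_to([.43,.27,.2],[180,0,98.2]); robot.pause(.2); log("")
p=np.array(robot.current_tool_pos()); a=np.radians(98.2); ty=np.array([np.sin(a),-np.cos(a),0])
rows=[]
for g in(1.0,0.0):
    fingers.gripper_to(g,60); r=[]
    log(g)
    for n in("side","top"):
        c=proj(n,p-[0,0,.017]); x0,y0=int(c[0])-25,int(c[1])-(25 if n=="top" else 33); k=300/50
        im=cv2.resize(vision.grab_frame(n)[y0:y0+50,x0:x0+50,::-1],(400,300),interpolation=cv2.INTER_CUBIC) if 0 else cv2.resize(vision.grab_frame(n)[y0:y0+50,x0-8:x0+58,::-1],(400,300),interpolation=cv2.INTER_CUBIC)
        for q,col in((p,(0,0,255)),(p-[0,0,.017],(255,255,0)),(p-[0,0,.004]+.0425*ty,(0,255,0)),(p-[0,0,.004]-.0425*ty,(0,255,0))):
            u=proj(n,q)-[x0-8,y0]; cv2.drawMarker(im,(int((u[0]+.5)*400/66),int((u[1]+.5)*6)),col,cv2.MARKER_CROSS,12,1)
        r.append(im)
    rows.append(np.hstack(r))
cv2.imwrite("pics/grip2.png",np.vstack(rows))
E
```

```text
9.6 [0.43   0.2702 0.2   ] 98.2 gap 0.998 F [-0.2 -0.9 -0.2] g 0.0
1.0 9.8 [0.43   0.2701 0.2   ] 98.2 gap 0.997 F [-0.1 -0.8 -0.3] g 0.0
0.0 10.7 [0.43 0.27 0.2 ] 98.2 gap -0.002 F [-0.2 -0.3  0.1] g 0.0
```

View pics/grip2.png

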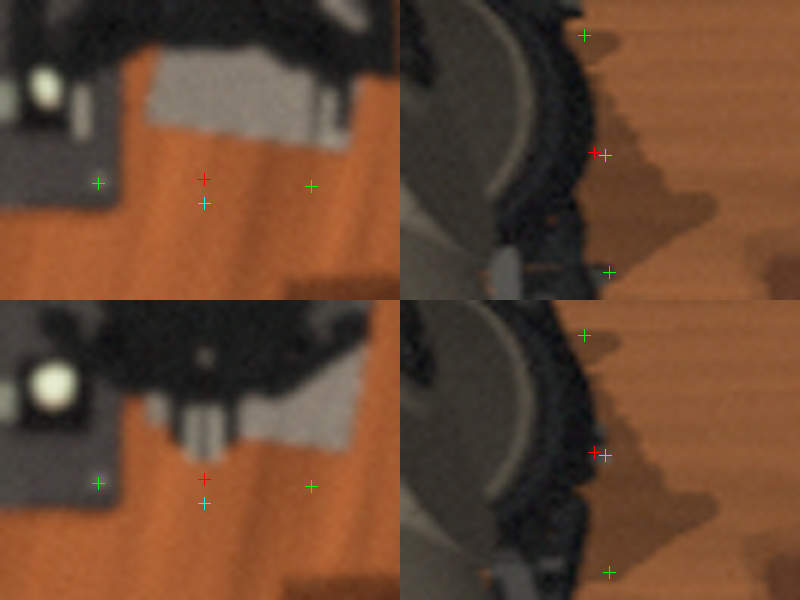

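The gripper scale is right (1 is open), but in the side view the shut tips sit about 25 mm higher than the model predicts. I'll touch the bare bench softly to measure the true tip reach.

```bash
python3 - <<'E'
from h import *
robot.line_to([.45,.28,.04],velocity=.25); log("")
print(robot.line_to([.45,.28,-.03],velocity=.03,f_stop=3)); log("touch")
robot.line_to([.45,.28,.05],velocity=.15); log("up")
E
```

```text
11.6 [0.4509 0.2804 0.041 ] 98.2 gap -0.004 F [ 0.7 -0.2  0.4] g 0.0
True
touch 13.4 [ 0.45    0.28   -0.0225] 98.2 gap -0.001 F [-0.6  0.2  4.4] g 2.0
up 14.0 [0.4493 0.2797 0.0493] 98.2 gap -0.003 F [-0.  -0.5 -0.2] g 0.0
```

```bash
python3 - <<'E'
from h import *
robot.line_to([.45,.28,.0],velocity=.15)
for z in np.arange(-.003,-.028,-.003):
    s=robot.line_to([.45,.28,z],velocity=.03,f_stop=3); p=robot.current_tool_pos(); F=robot.current_contact_force()
    print(s,round(z,3),np.round(p,4),np.round(F,1))
    if s: break
robot.pause(.1); log("touch")
p=np.array(robot.current_tool_pos()); r=[]
for n in("side","top"):
    c=proj(n,[.45,.28,0]); x0,y0=int(c[0])-25,int(c[1])-(45 if n=="side" else 25)
    im=cv2.resize(vision.grab_frame(n)[y0:y0+60,x0:x0+50,::-1],(400,480),interpolation=cv2.INTER_CUBIC)
    for q,col in(([.45,.28,0],(0,0,255)),([.45,.28,.02],(0,255,0))):
        u=proj(n,q)-[x0,y0]; cv2.drawMarker(im,(int((u[0]+.5)*8),int((u[1]+.5)*8)),col,cv2.MARKER_CROSS,12,1)
    r.append(im)
cv2.imwrite("pics/touch.png",np.hstack(r))
robot.line_to([.45,.28,.03],velocity=.2)
E
```

```text
False -0.003 [ 0.4505  0.2803 -0.0023] [ 0.7 -0.1  0.2]
False -0.006 [ 0.4499  0.28   -0.006 ] [ 0.3 -1.3  0.4]
False -0.009 [ 0.4498  0.2798 -0.0092] [ 0.3 -0.4 -0.4]
False -0.012 [ 0.4498  0.2799 -0.0123] [-0.3 -0.3 -0.9]
False -0.015 [ 0.4498  0.2799 -0.0153] [-0.4 -0.   0.1]
False -0.018 [ 0.4498  0.2798 -0.0182] [-0.7 -0.4  0.4]
False -0.021 [ 0.4498  0.2799 -0.0213] [ 0.2 -0.4 -0.7]
False -0.024 [ 0.4505  0.2803 -0.0225] [-3.2 -0.5 10.1]
False -0.027 [ 0.4506  0.2803 -0.0226] [-9.2 -5.2 29. ]
touch 16.9 [ 0.4506  0.2804 -0.0226] 98.2 gap 0.001 F [-7.4 -4.9 29.8] g 14.6
```

View pics/touch.png

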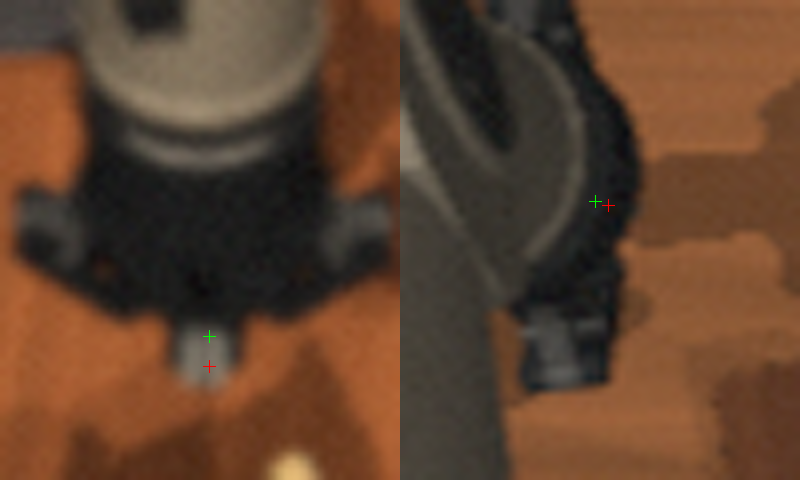

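Contact is sharp at TCP z = -0.0225, and the sideways position agrees with the view. The real tips are therefore 39.5 mm higher than the tool data says, so I'll subtract 39.5 mm from every commanded z.

```bash
cat >> h.py <<'E'
DZ=.0395   # tool really shorter by this
def L(x,y,z,v=.15,f=None): return robot.line_to([x,y,z-DZ],velocity=v,f_stop=f)
def M(x,y,z,yaw): robot.move_to([x,y,z-DZ],[180,0,yaw])
E
python3 - <<'E'
from h import *
fingers.gripper_to(1.0,60)
L(.44,.29,.13,.25); M(.4324,.387,.11,-146.3)
print(L(.4324,.387,.036,.1,6)); log("down")
fingers.gripper_to(0.0,60); log("grip")
if robot.current_finger_gap()>.3:
    L(.4324,.387,.050,.06); log("lift"); L(.4324,.387,.16,.2); log("up")
E
```

```text
False
down 21.0 [ 0.4329  0.3875 -0.0029] -146.3 gap 0.998 F [0.  0.4 0.7] g 0.0
grip 21.4 [ 0.4329  0.3877 -0.0027] -146.3 gap 0.507 F [-0.7 -0.7  3.8] g 64.0
lift 21.8 [0.4323 0.3867 0.0104] -146.3 gap 0.509 F [ 0.1  0.3 -5. ] g 63.0
up 22.5 [0.4315 0.386  0.1191] -146.3 gap 0.503 F [ 0.3 -0.9 -5.1] g 63.1
```

```bash
cat >> h.py <<'E'
def plate(n,p,z,r=14):
    im=vision.grab_frame(n); u=proj(n,[*p,z])
    c,pts,box=blob(im,*u,r,lambda h:(h[...,1]<75)&(h[...,2]>75))
    return ray(n,*c,z)[:2], cv2.minAreaRect(np.array([ray(n,*q,z)[:2]*1000 for q in pts]).astype(np.float32))
E
python3 - <<'E'
from h import *
M(.432,.038,.12,-171.8); log("over mat")
L(.432,.038,.045,.12); print(L(.432,.038,.030,.03,4)); log("set")
fingers.gripper_to(1.0); log("open")
p=robot.current_tool_pos()
robot.line_to([p[0],p[1],.12-DZ],velocity=.2)
robot.move_to([.40,.30,.2-DZ],[180,0,-171.8]); log("away")
for n in("top","side"):
    try: print(n,plate(n,(.432,.038),.047))
    except Exception as e: print(n,repr(e))
    cv2.imwrite(f"pics/mat_{n}.png",vision.grab_frame(n)[:,:,::-1])
E
```

```text
over mat 23.9 [0.4329 0.0401 0.0808] -171.6 gap 0.504 F [ 0.2  0.2 -4.6] g 63.0
True
set 25.1 [ 0.4328  0.0381 -0.0058] -171.8 gap 0.508 F [-1.  -0.7  3.3] g 64.0
open 25.6 [ 0.4305  0.0379 -0.0071] -171.8 gap 0.999 F [-0.7 -0.2 -0.2] g 0.0
away 27.2 [0.4004 0.2975 0.1592] -171.9 gap 1.0 F [ 0.1 -1.2 -1. ] g 0.0
top (array([0.43376965, 0.03850504]), ((433.0926818847656, 38.367881774902344), (45.130088806152344, 31.00589370727539), 8.87088680267334))
side (array([0.43045389, 0.03068279]), ((432.4169921875, 29.99118423461914), (83.00933074951172, 99.52356719970703), 7.462818145751953))
```

```bash
python3 - <<'E'
from h import *
x,y=.4335,.0383
M(x,y,.11,98.2); L(x,y,.06,.15); print(L(x,y,.031,.06,6)); log("down")
fingers.gripper_to(0.0,60); log("grip")
if robot.current_finger_gap()>.5:
    L(x,y,.045,.06); L(x,y,.17,.2); log("up")
    bx,by=.6167,.1248
    M(bx,by,.16,98.2); robot.pause(.15); log("over bay")
    for z,v in((.108,.12),(.080,.05),(.056,.05),(.042,.02)):
        s=L(bx,by,z,v,5); log((z,s))
        if s: break
E
```

```text
False
down 29.6 [ 0.4333  0.0382 -0.0087] 98.2 gap 1.004 F [ 0.7  0.4 -0.3] g 0.0
grip 29.9 [ 0.4336  0.0383 -0.008 ] 98.2 gap 0.736 F [-0.3  0.5  5.7] g 68.2
up 31.1 [0.4321 0.0382 0.1292] 98.2 gap 0.741 F [-1.1 -0.2 -4.7] g 67.2
over bay 32.1 [0.6158 0.1233 0.1206] 98.1 gap 0.738 F [-0.1  0.3 -4. ] g 67.1
(0.108, False) 32.6 [0.617  0.1247 0.0691] 98.2 gap 0.745 F [ 0.3  0.  -4.7] g 67.1
(0.08, False) 33.4 [0.6168 0.1248 0.0404] 98.2 gap 0.737 F [-0.1  0.4 -4.7] g 67.1
(0.056, False) 34.0 [0.6167 0.1247 0.0163] 98.2 gap 0.74 F [ 0.8 -0.1 -5.1] g 67.1
(0.042, True) 34.5 [0.6171 0.1249 0.0091] 98.2 gap 0.736 F [ 1.3 -0.1  5. ] g 68.1
```

```bash
python3 - <<'E'
from h import *
fingers.gripper_to(1.0); log("open")
p=robot.current_tool_pos(); robot.line_to([.6167,.1248,.14-DZ],velocity=.15)
robot.move_to([.45,-.12,.2-DZ],[180,0,98.2]); log("away"); fingers.gripper_to(0.0,20); log("shut")
for n in("top","side"):
    try: print(n,plate(n,(.6167,.1248),.064,12))
    except Exception as e: print(n,repr(e))
a=vision.grab_frame("top")[150:270,260:390,::-1]; b=vision.grab_frame("side")[200:330,230:360,::-1]
cv2.imwrite("pics/seat.png",np.hstack([cv2.resize(i,(400,400),interpolation=cv2.INTER_CUBIC) for i in(a,b)]))
E
```

```text
open 34.8 [0.6144 0.1245 0.0064] 98.2 gap 0.998 F [-0.1 -0.4 -0.4] g 0.0
away 36.8 [ 0.4511 -0.1183  0.1602] 98.4 gap 0.997 F [-0.3  0.1 -0.2] g 0.0
shut 37.5 [ 0.45   -0.1201  0.1605] 98.2 gap -0.001 F [-0.1  0.4 -0.1] g 0.0
top (array([0.61858308, 0.11854993]), ((618.59912109375, 119.64163970947266), (45.168235778808594, 18.61905288696289), 8.078449249267578))
side (array([0.6190901 , 0.11663447]), ((618.661865234375, 117.02690124511719), (42.846771240234375, 15.18086051940918), 8.001562118530273))
```

View pics/seat.png

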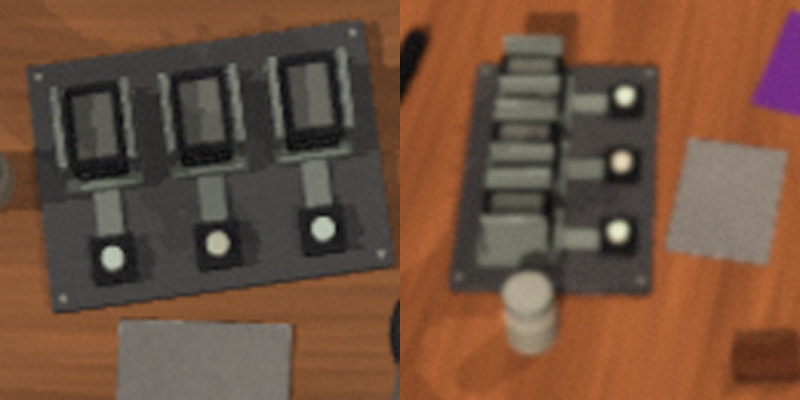

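Both views show the pack flat in the left bay, looking like its neighbours. I'll press the keys next, starting with the bay key.

```bash
python3 - <<'E'
from h import *
def press(x,y,zk,yaw,n):
    M(x,y,zk+.017+.045,yaw); L(x,y,zk+.017+.006,.12); robot.pause(.15)
    s=L(x,y,zk+.017-.0085,.03,7); robot.pause(.15)
    p=robot.current_tool_pos(); print(n,s,"tip-key mm",np.round((p[2]+DZ-.017-zk)*1000,1)); log("")
    L(x,y,zk+.017+.05,.15); robot.pause(.1)
press(.5257,.1118,.031,98.2,"bay key"); log("up")
E
```

```text
bay key True tip-key mm -6.0
 40.0 [0.5266 0.1121 0.0025] 98.2 gap -0.003 F [-1.4  0.1  6.5] g 3.5
up 40.6 [0.5242 0.1116 0.0569] 98.2 gap 0.001 F [-0.3 -0.7  0.7] g 0.0
```

```bash
python3 - <<'E'
from h import *
def press(x,y,zk,yaw,n):
    L(x,y,zk+.017+.006,.12); robot.pause(.15)
    s=L(x,y,zk+.017-.0085,.03,7); robot.pause(.15)
    p=robot.current_tool_pos(); print(n,s,"tip-key mm",np.round((p[2]+DZ-.017-zk)*1000,1)); log("")
    L(x,y,zk+.017+.06,.15); robot.pause(.15)
L(.5257,.1118,.17,.25)
M(.5756,-.364,.17,98.2); log("over bar")
press(.5756,-.364,.049,98.2,"bar")
L(.516,-.3555,.126,.2)
press(.516,-.3555,.049,98.2,"round")
L(.516,-.3555,.2,.25); log("up")
try: print("pack",plate("top",(.6167,.1248),.064,12))
except Exception as e: print(repr(e))
workorder.close_job()
E
```

```text
over bar 42.8 [ 0.577  -0.3615  0.1303] 98.4 gap -0.005 F [-0.1 -0.3 -1. ] g 0.0
bar True tip-key mm -5.9
 44.5 [ 0.5762 -0.3644  0.0206] 98.2 gap 0.0 F [-1.   0.6  4.8] g 2.8
round True tip-key mm -5.9
 47.1 [ 0.5167 -0.3561  0.0206] 98.2 gap -0.002 F [-1.1  0.4  4.7] g 2.9
up 48.3 [ 0.5162 -0.3558  0.161 ] 98.2 gap 0.003 F [ 0.3  0.1 -0.3] g 0.0
pack (array([0.61739249, 0.12380636]), ((617.8731079101562, 124.52043151855469), (46.23820495605469, 28.55666160583496), 8.07832145690918))
the job is handed in; nothing more can be done
```

The job is handed in at about 48 s: the spare pack went from the stand to the mat and sits flat in the empty bay, and the bay, bar and round keys were each pressed fully (about 6 mm) in that order; the result was not reported back, and the first grasp closed on nothing because the real fingertips are 39.5 mm higher than the tool data says.

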